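# Load the sample changer and index it one click

## Task

Put the loose steel sample can upright into the one empty pocket of the sample changer, at the front by the pointer, and press it straight down past its three ball catches until it bottoms firmly on the pocket's stop, with about 15 N (at least 10, never over 25); the pocket's height is not known, so press by feel, and leave the can held down by the catches. Then turn the wheel by its middle knob exactly one click clockwise seen from above, so that the loaded pocket stands at the reader block, and let go. Leave the spice jar and the kitchen timer that stand near the can where they are.

Things in the scene. Friction and masses are not known exactly. Their poses are not given: they have to be found in the camera images.
- can_mid (a point): Centre (half-way up) of the loose sample can, a plain steel turned part 80 mm tall standing on the table, about 0.12 kg. From its foot: body 30 mm diameter to 24 mm (foot chamfered), collar 38 mm diameter from 24 to 28 mm, plain round grip neck 24 mm diameter from 28 to 80 mm. Gripped in the neck's top 30 mm, the fingertips stay clear of the catches.
- pocket (a point): Point on the wheel on the upright axis of the empty pocket, 78 mm from the wheel's axis, 52 mm above the table; at the start its -x points away from the wheel's axis. The pocket (grey tube, catches, seat) is height-adjusted: it stands up to 10 mm above or below nominal, unmeasured. Nominal heights above this point: hard stop 0, seat when free 12 mm, tube mouth 23 mm, middle of the ball catches 35 mm.
- pocket_top (a point): Point on the wheel 42 mm above pocket: nominal top of the three spring ball catches (14 mm balls) round the pocket's 35 mm bore; they leave a 34 mm circle free, the can's 38 mm collar must pass them. The can's collar starts to push them apart when its foot is 16 mm above the hard stop.
- seat (a joint): Travel of the sprung seat in the pocket, m: 0 free (up), about 0.009 with a can latched, 0.012 at its hard stop. Measured within the height-adjusted socket, so it does not tell its height. Pushing the can down takes up to about 8 N past the catches, then less; it is drawn in for the last 3 mm (the click), then meets the stop and force rises steeply. Let go, it stays latched 2 to 3 mm off the stop.
- knob (a point): Middle of the black bar knob on the wheel's axis, 160 mm above the table; its axes turn with the wheel. The bar is 12 mm thick along this point's x, 46 mm long along y and 30 mm high (145 to 175 mm above the table), above everything else on the changer (cans in the wheel reach at most 144 mm).
- wheel (a joint): Turn of the wheel, rad: 0 at the start, in a click; grows clockwise seen from above. Six clicks a turn, 1.047 rad apart. A sprung plunger holds each click: about 0.3 N m to leave it, 0.05 N m between, about 0.3 N m to climb into the next, which draws the wheel in over the last 0.05 rad.
- changer: Fixed grey base of the sample changer, 212 mm across, origin under its middle on the table; -x points to the pointer tab and the empty pocket. Reader block, 88 mm tall, outside the wheel at the next position clockwise; detent block 42 mm tall at the back. The wheel also holds three latched cans (rear pockets) and two low black plugs (beside the empty pocket).
- can: The same loose sample can: origin at the centre of its foot, z up along its axis.
- spice_mid (a point): Centre of a bystander, a spice jar 45 mm across and 108 mm tall, standing on the table; leave it alone.
- timer_mid (a point): Centre of a bystander, a kitchen timer 26 x 70 x 64 mm, standing on the table; leave it alone.
Mind the look-alikes: they are no part of the job. Leave any purple or red look-alike of the can alone.

How it is judged:
By the outcome, as a careful person would: the job done as asked, in the order asked, and still so for the second after the job is handed in, with the robot touching nothing.
It also fails if it takes over 72 s, if anything falls off the work surface, if the arm or the gripper's body presses on something with over 40 N, if the wrist force passes 120 N, or if a joint passes its speed limit or range.

## Robot

A 6-joint arm with a two-finger parallel gripper is mounted at the origin on a cart in front of the work surface, level with it; the furniture and walls round the work are solid. World frame = base frame: x ahead of the robot, y to its left, z up, the work surface at z = 0. Lengths are in mm, angles in rad, forces in N, time in s.
With the tool pointing down it reaches from about 275 to 750 mm from the base axis. Payload 10.2 kg.
Tool frame: the origin (TCP) lies midway between the tips of the shut fingers; the grasp point (between the pads) lies 19 mm behind it; x points along the fingers, y is the direction in which the jaws open and shut, and the axes are right-handed (so a half turn about x gives the same grasp; the last joint's range is limited). The gripper opens to 85 mm and grips with 20 to 120 N. Pads are 22 mm wide; open, the fingers measure 114 mm over their backs; the gripper's body (76 mm by 85 mm) begins 54 mm behind the grasp point. The pads swing forward as they close: fully open they stand 13 mm farther back than shut.
Start: joints at [-1.362, 0.313, 1.498, -0, 1.331, -0.223], TCP at [219.704, -476.824, 231.294] pointing down, gripper open.
Joint ranges: [-2.94, 2.94], [-0.97, 2.17], [0.19, 2.56], [-1.23, 4.37], [0.02, 3.11], [-2.88, 2.88]. Speed limits (rad/s): [2.39, 2.39, 3.01, 3.14, 3.14, 3.14].

## Interface

Orientations are given as a unit quaternion [w, x, y, z].
In Python, from rig import ctrl gives the robot as it stands.
- The arm moves only by the tool arm_command, never from a script. Its argument "plan" is a list of rows, each a list of 5 numbers: the shift along the tool's x, y, z in m, then the turn about the tool's x in rad, then the opening, from 0 (shut) to 1 (fully open). A call has 1 to 12 rows; each row shifts and turns the commanded pose from where the row before left it, along the tool's axes as they then stand; what a row does not reach is not made up. A row lasts 1/8 s, in which the tool goes at most 62.5 mm and 10.7 degrees, less where a joint would pass 70% of its speed; a pose out of reach is approached as far as the arm can. A call with a gripper value outside its range is refused whole. The fingers move at their own pace and stop on an object; "squeeze" is the grip in N (left out, the last holds). Time passes only in rows, so rows that do not move let the fingers close. It gives the time, the measured TCP pose, the force and the opening at its end, in the units of the state.
- ctrl.sense(): the state, without advancing time (a new reading comes with each control period).
- ctrl.capture(name): name is "scene" or "top" or "wrist"; returns a dict with "color" (384x512x3 uint8, red, green, blue), "fx", "fy", "cx", "cy" (pixels), "xyz" and "orientation" of the camera in the world; the wrist camera has in their place "hand_eye" (4x4, takes a point from camera to tool coordinates, whose origin is the TCP and whose axes are the tool frame's). Camera axes: x right, y up, looking along -z (the intrinsics and any distortion apply to the point x, -y, -z); pixel columns grow to the right and rows downward; lengths in mm; the calibration is good to about 2 mm. The wrist camera is an equidistant fisheye: a pixel r from the principal point sees the ray r / f radians off the axis. A picture is of the moment at which its call begins: read the wrist's pose just before it. There is no depth.
- ctrl.finish_job(): hands the job in, once; it reports no verdict.
Trained networks look in the newest picture that a camera, given by its name, has taken for a name from the list of things; names that differ only in an ending like _2 or _b are one class to them, and where a whole thing is asked for, a point or a joint stands for the part that bears it (a point fixed in the world has none). Each returns a list of dicts, best first, with "score" (0 to 1); they miss things now and then, are a little off and sometimes report something else, mostly with a low value. They report only what shows in the picture. A call takes as long as a camera call. They do not tell look-alikes from the thing itself.
- ctrl.spot_in(camera, query): "uv" ([column, row] in pixels, amid what is visible of it).
- ctrl.regions_of(camera, query): "mask" (384x512 bool, what is visible of it) and "uv" ([column, row] in pixels, amid what is visible of it).
- ctrl.place_of(camera, query): "uv" ([column, row] in pixels: a listed point, or the origin of a listed thing).
The state is a dict: "time_s": time; "joints": joint angles; "dq": joint speeds; "tau": joint torques, N m; "eef_pos": TCP position; "ee_rot": TCP orientation; "force": force on the tool from outside, world axes, zero at the start; "wrist_torque": the same for the moment, N m; "grip_width": opening from 0.0 (shut) to 1.0 (fully open).
Only numpy, scipy, OpenCV 4.12 (cv2) and the standard library are available. Lean on these libraries where they do the work, as an engineer would, in place of code of your own. Each camera call takes 0.05 s, during which the arm holds its last target.

## Working session

There is one attempt and no reset: what is moved stays moved. The work goes in short steps, Python scripts to look and compute and a tool call to move; the robot and the scene stay as the last step left them, time stands still between calls to the robot, and variables do not carry over. Pictures are saved under pics/ and viewed, and the job is handed in when it is done.

Besides the shell and the picture viewer there is one more tool, called after "Call:" by a JSON object that holds its "method" and its "body", one argument or row to a line. arm_command: Moves the arm, as the interface text tells. Its arguments: {"type":"object","properties":{"plan":{"type":"array"},"squeeze":{"type":"number"}},"required":["plan"]}

```bash
ls; mkdir -p pics
python3 - <<'E'
from rig import ctrl
import cv2
s=ctrl.sense(); print(s)
for n in ["scene","top","wrist"]:
    c=ctrl.capture(n); cv2.imwrite(f"pics/{n}0.png",c["color"][:,:,::-1])
    print(n,{k:v for k,v in c.items() if k!="color"})
    for q in ["can_mid","pocket","knob","changer","can","spice_mid","timer_mid","pocket_top"]:
        print(q,[(round(d["score"],2),[round(float(x),1) for x in d["uv"]]) for d in ctrl.place_of(n,q)])
E
```

```text
pics
{'time_s': 0.0, 'joints': array([-1.36240647e+00,  3.13436110e-01,  1.49844486e+00, -1.97938475e-06,
        1.33100311e+00, -2.23401488e-01]), 'dq': array([ 0.0021279 , -0.00087965,  0.00202029, -0.00102385,  0.00047163,
       -0.00085254]), 'tau': array([ 4.25791077e-04, -4.12262070e+01, -2.59743011e+01, -1.02904498e-04,
        4.16356634e-03, -2.61837221e-05]), 'eef_pos': array([ 219.64402996, -476.55777228,  230.73925752]), 'ee_rot': array([ 0.15102166,  0.6906938 ,  0.15193482, -0.69068831]), 'force': array([-0.14659946, -0.05511667, -0.17246098]), 'wrist_torque': array([-0.04476274,  0.02103785,  0.02584632]), 'grip_width': 1.0000129175076966}
scene {'fx': 407.58506629540074, 'fy': 407.58506629540074, 'cx': 253.94871870598135, 'cy': 191.7059634888448, 'xyz': array([ 79.00764277, 612.0847174 , 669.58697628]), 'orientation': array([-0.28620794, -0.14887959,  0.41797567,  0.8492445 ])}
can_mid [(0.81, [306.2, 218.1]), (0.71, [287.6, 204.6]), (0.63, [309.8, 173.3]), (0.53, [321.4, 191.7])]
pocket [(0.91, [200.7, 279.2]), (0.45, [163.4, 302.8])]
knob [(0.83, [150.2, 248.9]), 
[... 905 characters left out ...]
0.41, [335.8, 193.6])]
spice_mid [(0.76, [310.9, 165.1]), (0.18, [191.9, 191.3])]
timer_mid [(0.51, [349.5, 219.4])]
pocket_top [(0.9, [191.6, 193.0])]
wrist {'fx': 297.3186396354542, 'fy': 297.3186396354542, 'cx': 259.5980930297227, 'cy': 190.08224376619563, 'hand_eye': array([[-1.06569641e-03,  2.96099167e-01, -9.55156609e-01,
        -1.42393009e+02],
       [ 9.99999385e-01,  6.08561602e-04, -9.27074327e-04,
        -9.85258031e-01],
       [ 3.06765700e-04, -9.55157010e-01, -2.96099634e-01,
        -7.48928763e+01],
       [ 0.00000000e+00,  0.00000000e+00,  0.00000000e+00,
         1.00000000e+00]])}
can_mid []
pocket []
knob []
changer []
can []
spice_mid []
timer_mid []
pocket_top []
```

Run:
```python
import cv2
a=cv2.imread("pics/scene0.png"); t=cv2.imread("pics/top0.png")
cv2.imwrite("pics/scene0c.png",cv2.resize(a[120:340,80:400],None,fx=2.5,fy=2.5,interpolation=cv2.INTER_CUBIC))
cv2.imwrite("pics/top0c.png",cv2.resize(t[120:270,110:390],None,fx=2.8,fy=2.8,interpolation=cv2.INTER_CUBIC))
```

```text
(no output)
```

View pics/scene0c.png

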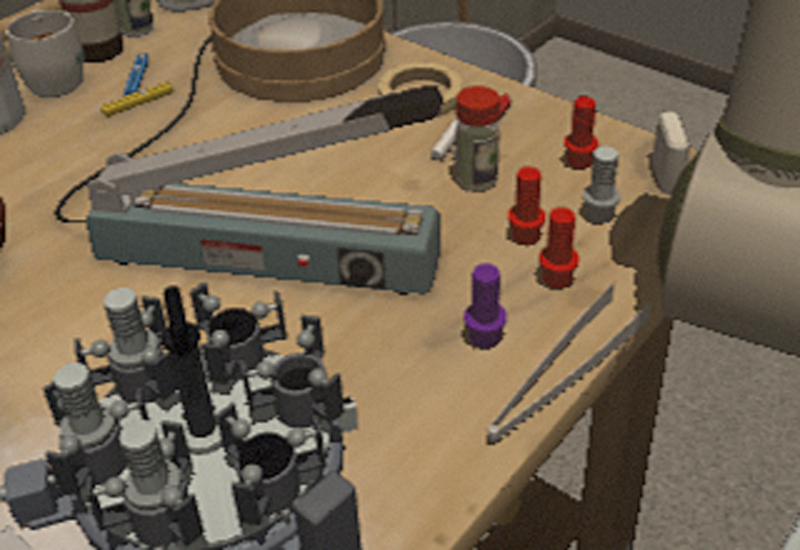

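View pics/top0c.png

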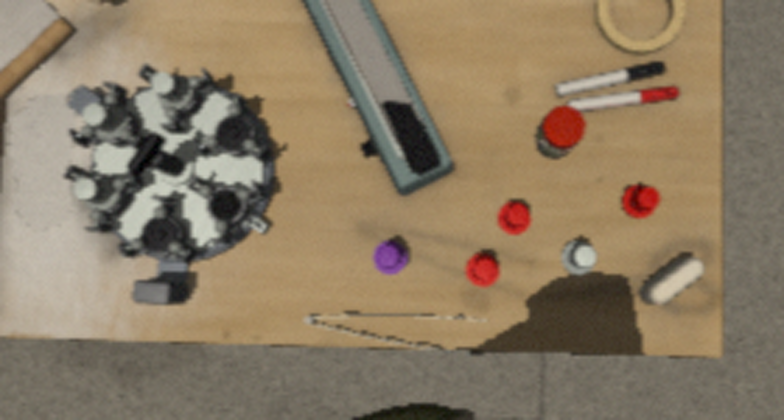

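View pics/scene0.png

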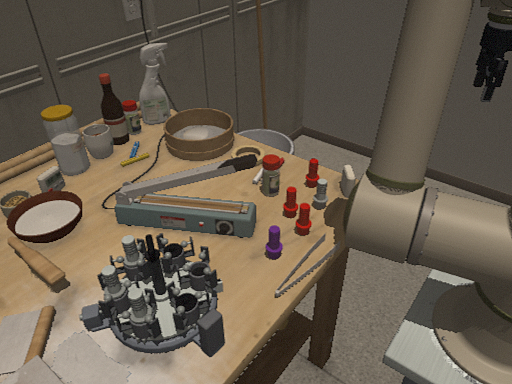

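The only plain steel free-standing can is at scene (321,192) and top (315,210). The look-alikes are three red cans at scene (313,170), (291,202) and (304,218), and a purple one at (274,242). The pocket candidate is at scene (201,279), by the pointer tab. Next I triangulate.

```bash
cat > h.py <<'E'
from rig import ctrl
import numpy as np, cv2, pickle
from scipy.spatial.transform import Rotation as R
def rot(q): return R.from_quat([q[1],q[2],q[3],q[0]]).as_matrix()
def cap(n,save=None):
    s=ctrl.sense(); c=ctrl.capture(n); c["s"]=s
    if save: cv2.imwrite(f"pics/{save}.png",c["color"][:,:,::-1])
    if n=="wrist":
        Rt=rot(s["ee_rot"]); H=np.array(c["hand_eye"])
        c["C"]=Rt@H[:3,3]+s["eef_pos"]; c["R"]=Rt@H[:3,:3]
    else: c["C"]=np.array(c["xyz"]); c["R"]=rot(c["orientation"])
    c["n"]=n
    return c
def ray(c,uv):
    x=(uv[0]-c["cx"])/c["fx"]; y=(uv[1]-c["cy"])/c["fy"]
    if c["n"]=="wrist":
        r=np.hypot(x,y); k=np.sin(r)/r if r>1e-9 else 1.; d=np.array([x*k,-y*k,-np.cos(r)])
    else: d=np.array([x,-y,-1.])
    d=c["R"]@d; return d/np.linalg.norm(d)
def atz(c,uv,z):
    d=ray(c,uv); return c["C"]+d*(z-c["C"][2])/d[2]
def proj(c,p):
    q=c["R"].T@(np.asarray(p,float)-c["C"]); v=np.array([q[0],-q[1],-q[2]])
    if c["n"]=="wrist":
        r=np.hypot(v[0],v[1]); th=np.arctan2(r,v[2]); k=th/r if r>1e-9 else 0
        return np.array([c["cx"]+c["fx"]*v[0]*k,c["cy"]+c["fy"]*v[1]*k])
    return np.array([c["cx"]+c["fx"]*v[0]/v[2],c["cy"]+c["fy"]*v[1]/v[2]])
def tri(cs):
    A=np.zeros((3,3));b=np.zeros(3)
    for c,uv in cs:
        d=ray(c,uv);P=np.eye(3)-np.outer(d,d);A+=P;b+=P@c["C"]
    p=np.linalg.solve(A,b)
    return p,[np.round(proj(c,p)-uv,1) for c,uv in cs]
E
python3 - <<'E'
from h import *
s=cap("scene");t=cap("top")
for n,us,ut,z in [("can_mid",(321.4,191.7),(315.3,209.2),40),("spice",(271.8,175),(310.9,165.1),54),("pocket",(200.7,279.2),(191.4,194.7),52),("ptop",(198.8,262.9),(191.6,193),94),("knob",(150.2,248.9),(164,175.3),160),("changer",(162.9,305.9),(175.5,181.5),0),("purple",(274,242),(250.2,212.2),40),("timer",(350.6,177.2),(349.5,219.4),32)]:
    print(n,*[x.round(1) if hasattr(x,'round') else x for x in tri([(s,us),(t,ut)])],atz(s,us,z).round(1),atz(t,ut,z).round(1))
print(rot(s["s"]["ee_rot"]).round(3))
E
```

```text
can_mid [ 451.6 -125.1   49.3] [array([-2.1, -0.1]), array([0.8, 1.5])] [ 452.6 -138.8   40. ] [ 456.5 -124.    40. ]
spice [ 589.9 -108.8   51.8] [array([-1.2, -0.1]), array([0.5, 0.9])] [ 585.3 -107.6   54. ] [ 592.2 -106.9   54. ]
pocket [491.1 261.4  52.5] [array([0.1, 0. ]), array([-0., -0.])] [491.7 261.2  52. ] [491.  261.4  52. ]
ptop [495.2 254.6  89.9] [array([1.1, 0.1]), array([-0.4, -0.6])] [494.1 258.2  94. ] [493.2 252.3  94. ]
knob [538.8 322.2 155.7] [array([1.6, 0.2]), array([-0.7, -0.7])] [537.6 326.1 160. ] [536.2 319.  160. ]
changer [537.3 326.7   1.1] [array([0.6, 0.1]), array([-0.2, -0.3])] [539.2 326.8   0. ] [536.5 326.1   0. ]
purple [443.4  78.8  38.3] [array([0.8, 0.1]), array([-0.3, -0.5])] [443.8  81.1  40. ] [441.9  77.9  40. ]
timer [ 423.6 -230.5   45.4] [array([-1.8, -0.1]), array([0.7, 1.3])] [ 427.  -251.1   32. ] [ 427.8 -231.6   32. ]
[[-0.     0.419 -0.908]
 [ 0.    -0.908 -0.419]
 [-1.    -0.     0.   ]]
```

Call:
{"method": "arm_command", "body": {
  "plan": [
    [0, -0.0221, -0.0357, 0, 1],
    [0, -0.0221, -0.0357, 0, 1],
    [0, -0.0221, -0.0357, 0, 1],
    [0, -0.0221, -0.0357, 0, 1],
    [0, -0.0221, -0.0357, 0, 1],
    [0, -0.0221, -0.0357, 0, 1],
    [0.02, -0.0221, -0.0357, 0, 1],
    [0.02, -0.0221, -0.0357, 0, 1],
    [0.02, -0.0221, -0.0357, 0, 1],
    [0.01, -0.0221, -0.0357, 0, 1],
    [0, 0, 0, 0, 0.7],
    [0, 0, 0, 0, 0.7]
  ]
}}

```text
time_s: 2.95
eef_pos: [451.4, -127.1, 161.5]
ee_rot: [0.152, 0.691, 0.151, -0.691]
force: [-0.8, 0.3, -1.4]
grip_width: 0.699
```

Run:
```python
from h import *
c=cap("wrist","w1"); print(c["s"]["eef_pos"],c["s"]["force"],c["s"]["grip_width"])
for q in ["can","can_mid"]:
  for d in ctrl.place_of("wrist",q): print(q,round(d["score"],2),np.round(d["uv"],1),atz(c,d["uv"],40 if q=="can_mid" else 0).round(1))
for d in ctrl.regions_of("wrist","can"): print(np.round(d["uv"]),d["mask"].sum(), c["color"][d["mask"]].mean(0).round())
pickle.dump(c,open("w1.pkl","wb"))
```

```text
[ 451.36092718 -127.11749419  161.49227989] [-0.78423022  0.28934022 -1.35455546] 0.6994033115890158
can 0.89 [344.5 151.2] [ 510.6 -198.5    0. ]
can 0.84 [214.5 107.2] [494.5 -56.1   0. ]
can 0.68 [260.6 172.9] [ 451.2 -127.7    0. ]
can 0.61 [164.3 148.5] [433.2 -22.8   0. ]
can 0.58 [ 87.3 104.2] [444.5  84.8   0. ]
can_mid 0.94 [152.2 156.6] [432.5 -23.8  40. ]
can_mid 0.93 [ 66.5 109.6] [440.5  84.7  40. ]
can_mid 0.75 [354.9 154.8] [ 513.2 -195.7   40. ]
can_mid 0.71 [258.9 185.4] [ 448.6 -126.9   40. ]
[262. 184.] 1488 [106. 105.  98.]
[211. 110.] 1445 [234. 134. 113.]
[150. 157.] 1595 [218. 120.  99.]
[ 69. 106.] 1639 [131.  83. 131.]
```

View pics/w1.png

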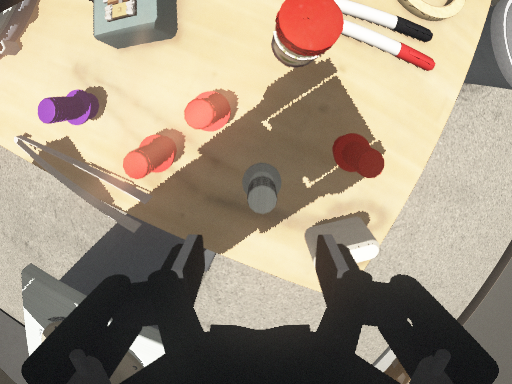

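Run:
```python
from h import *
c=pickle.load(open("w1.pkl","rb"))
p=np.array([451,-127.5])
im=c["color"][:,:,::-1].copy()
im=cv2.resize(im[140:230,200:320],None,fx=6,fy=6,interpolation=cv2.INTER_CUBIC)
for z,r in [(0,15),(28,19),(24,19),(80,12)]:
    pts=np.array([proj(c,[p[0]+r*np.cos(a),p[1]+r*np.sin(a),z]) for a in np.linspace(0,6.28,60)])
    cv2.polylines(im,[((pts-[200,140]+.5)*6).astype(int)],True,(0,255,0),1)
cv2.imwrite("pics/w1c.png",im)
```

```text
(no output)
```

View pics/w1c.png

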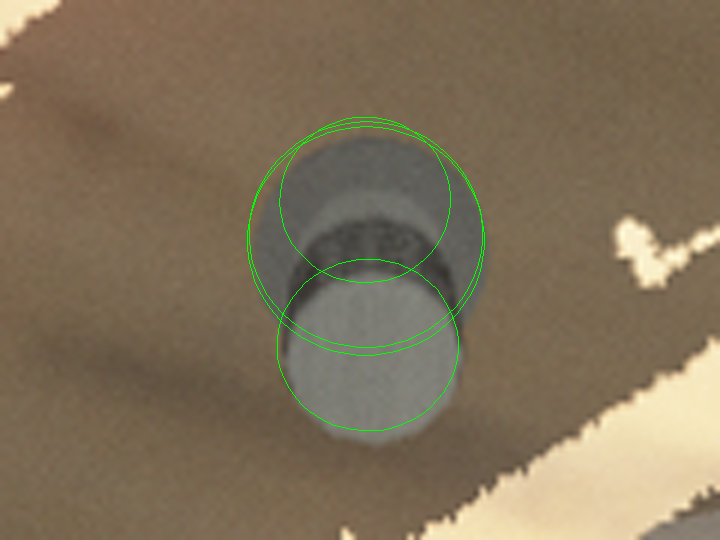

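The crop confirms that the plain steel can is the one between the jaws, at about (450,-129). Now I descend and grip.

Call:
{"method": "arm_command", "body": {
  "plan": [
    [0.03, 0.0009, 0.0021, 0, 0.7],
    [0.03, 0, 0, 0, 0.7],
    [0.03, 0, 0, 0, 0.7],
    [0.015, 0, 0, 0, 0.7],
    [0.0055, 0, 0, 0, 0.7],
    [0, 0, 0, 0, 0.4]
  ],
  "squeeze": 30
}}

```text
time_s: 3.9
eef_pos: [450.2, -128.7, 51.3]
ee_rot: [0.152, 0.691, 0.151, -0.691]
force: [-0.4, 0.2, 0.5]
grip_width: 0.501
```

Run:
```python
from h import *
c=cap("wrist","w2"); print(c["s"]["eef_pos"],c["s"]["force"],c["s"]["grip_width"])
im=c["color"][:,:,::-1]
cv2.imwrite("pics/w2c.png",cv2.resize(im[150:300,150:370],None,fx=3.5,fy=3.5))
```

```text
[ 450.17784188 -128.67971706   51.26387653] [-0.36476394  0.17162751  0.45511793] 0.5007867388499485
```

View pics/w2c.png

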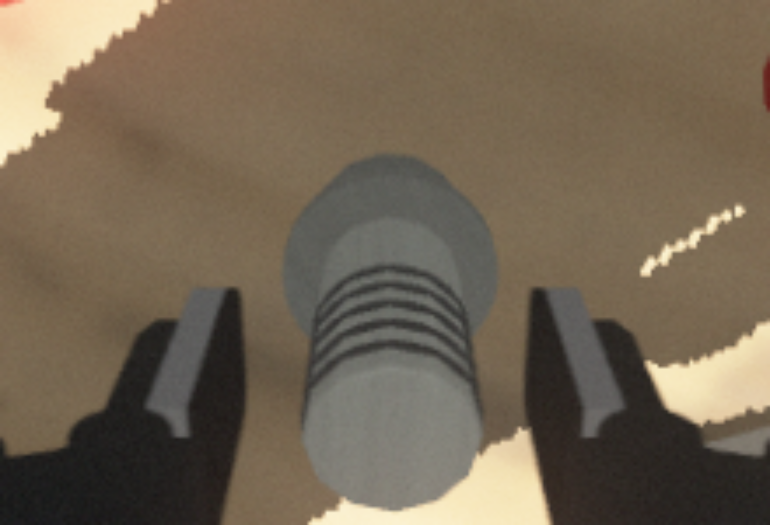

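The neck is centred between the fingers. Closing now.

Call:
{"method": "arm_command", "body": {
  "plan": [
    [0, 0, 0, 0, 0],
    [0, 0, 0, 0, 0],
    [0, 0, 0, 0, 0],
    [0, 0, 0, 0, 0],
    [0, 0, 0, 0, 0]
  ],
  "squeeze": 70
}}

```text
time_s: 4.58
eef_pos: [450.5, -128.8, 51.8]
ee_rot: [0.152, 0.691, 0.151, -0.69]
force: [-0.2, -0.2, 5.9]
grip_width: 0.261
```

Run:
```python
from h import *
c=cap("wrist","w3"); print(c["s"]["eef_pos"],c["s"]["force"],c["s"]["grip_width"])
im=c["color"][:,:,::-1]
cv2.imwrite("pics/w3c.png",cv2.resize(im[150:300,150:370],None,fx=3.5,fy=3.5))
pickle.dump(c,open("w3.pkl","wb"))
```

```text
[ 450.51456772 -128.75799364   51.76508143] [-0.20637222 -0.24163819  5.87030632] 0.26099672702246474
```

View pics/w3c.png

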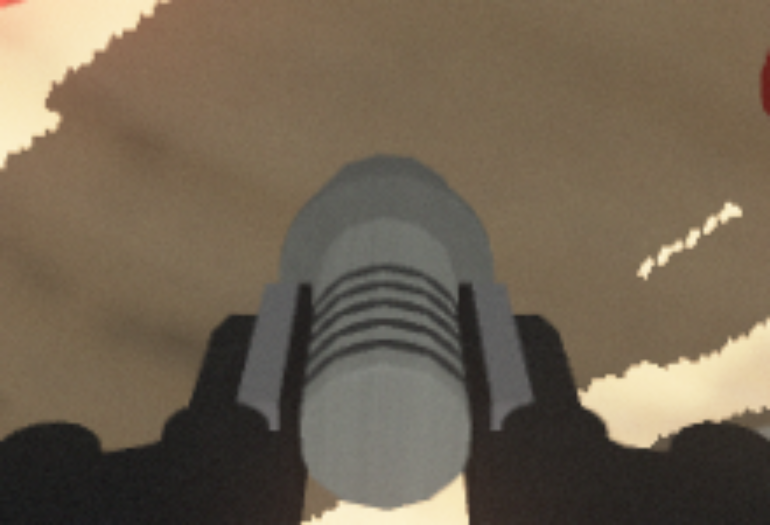

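Call:
{"method": "arm_command", "body": {
  "plan": [
    [-0.02, 0, 0, 0, 0],
    [-0.04, 0, 0, 0, 0],
    [-0.04, 0, 0, 0, 0],
    [-0.03, 0, 0, 0, 0],
    [0, -0.0421, -0.01625, 0, 0],
    [0, -0.0421, -0.01625, 0, 0],
    [0, -0.0421, -0.01625, 0, 0],
    [0, -0.0421, -0.01625, 0, 0],
    [0, -0.0421, -0.01625, 0, 0],
    [0, -0.0421, -0.01625, 0, 0],
    [0, -0.0421, -0.01625, 0, 0],
    [0, -0.0421, -0.01625, 0, 0]
  ]
}}

```text
time_s: 6.12
eef_pos: [426.6, 233.4, 180.9]
ee_rot: [0.152, 0.691, 0.151, -0.691]
force: [1.6, -0.2, -1.8]
grip_width: 0.26
```

Call:
{"method": "arm_command", "body": {
  "plan": [
    [0, 0, 0, 0, 0],
    [0, 0, 0, 0, 0],
    [0, 0, 0, 0, 0]
  ]
}}

```text
time_s: 6.5
eef_pos: [427.2, 231.0, 180.9]
ee_rot: [-0.151, -0.691, -0.151, 0.691]
force: [0.9, 0.8, -1.4]
grip_width: 0.258
```

Run:
```python
from h import *
c=cap("wrist","w4"); print(c["s"]["eef_pos"],c["s"]["force"],c["s"]["grip_width"],c["s"]["joints"])
for q,z in [("pocket",52),("pocket_top",94),("knob",160),("changer",0)]:
  for d in ctrl.place_of("wrist",q): print(q,round(d["score"],2),np.round(d["uv"],1),atz(c,d["uv"],z).round(1))
pickle.dump(c,open("w4.pkl","wb"))
```

```text
[427.19772241 231.02508272 180.85793196] [ 0.85119027  0.8190142  -1.44963531] 0.2576229440269511 [ 2.53999563e-01  2.74460517e-01  1.68752198e+00 -1.37125982e-04
  1.17966214e+00  1.39439652e+00]
pocket 0.7 [261.6  97.6] [498.3 262.4  52. ]
pocket 0.2 [259.3 207.9] [401.9 220.5  52. ]
pocket_top 0.8 [264.5 104.5] [493.8 258.3  94. ]
changer 0.83 [226.1  43.8] [537.6 321.7   0. ]
changer 0.2 [508.2 287.4] [ 424.3 -277.4    0. ]
```

View pics/w4.png

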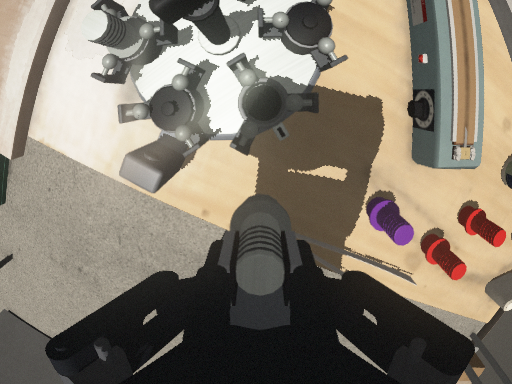

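Run:
```python
from h import *
c=pickle.load(open("w4.pkl","rb"))
im=c["color"][:,:,::-1]
x0,y0,x1,y1=210,45,330,150;k=6
I=cv2.resize(im[y0:y1,x0:x1],None,fx=k,fy=k,interpolation=cv2.INTER_CUBIC)
I=np.clip(I.astype(float)*1.6,0,255).astype(np.uint8)
cv2.imwrite("pics/w4c.png",I)
```

```text
(no output)
```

View pics/w4c.png

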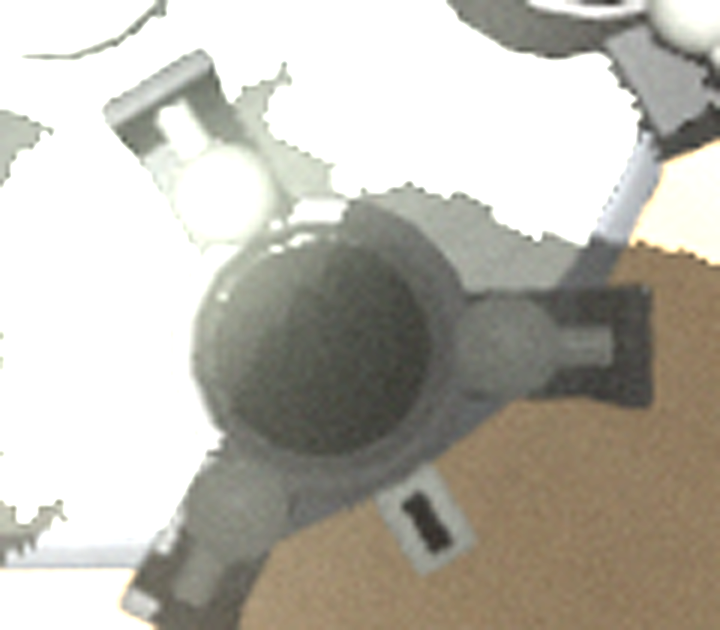

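Run:
```python
from h import *
from scipy.optimize import least_squares
c=pickle.load(open("w4.pkl","rb"))
off=np.array([210,45])
B=[np.array(p)/6+off-0.4 for p in [(225,195),(503,345),(238,512)]]
for z in (77,82,87,92,97):
    P=np.array([atz(c,b,z) for b in B]);
    print(z,P.mean(0).round(1),[round(np.linalg.norm(P[i]-P[i-1]),1) for i in range(3)])
# 3 angles 120 apart fit: x,y,z,phase, r=24
f=lambda q:np.concatenate([proj(c,[q[0]+24*np.cos(q[3]+s*k*2.0944),q[1]+24*np.sin(q[3]+s*k*2.0944),q[2]])-B[k] for k in range(3)])
for s in (1,-1):
  for ph in (0,1.5,3,4.5):
    r=least_squares(f,[491,260,87,ph]); print(s,r.x.round(2),round(r.cost,2))
m=np.array([325,345])/6+off-.4
for z in (65,70,75,80,85):
    q=atz(c,m,z); e=[proj(c,q+[17.5*np.cos(a),17.5*np.sin(a),0]) for a in np.linspace(0,6.28,9)]
    print(z,q.round(1),"r px*6",round(6*np.mean([np.linalg.norm(x-m) for x in e]),1))
print([ (round(float(x),1)) for x in proj(c,[491,261,52])])
```

```text
77 [494.6 259.4  77. ] [np.float64(43.9), np.float64(43.1), np.float64(43.2)]
82 [494.6 259.5  82. ] [np.float64(43.0), np.float64(42.2), np.float64(42.3)]
87 [494.6 259.6  87. ] [np.float64(42.2), np.float64(41.3), np.float64(41.4)]
92 [494.6 259.6  92. ] [np.float64(41.3), np.float64(40.4), np.float64(40.5)]
97 [494.6 259.7  97. ] [np.float64(40.4), np.float64(39.6), np.float64(39.7)]
1 [ 4.307500e+02 -3.425900e+02 -3.892822e+04  1.730000e+00] 1382.15
1 [ 4.307900e+02 -3.421900e+02 -3.890211e+04  1.730000e+00] 1382.15
1 [ 4.308200e+02 -3.419300e+02 -3.888498e+04  1.730000e+00] 1382.15
1 [ 4.309200e+02 -3.409300e+02 -3.882019e+04  1.730000e+00] 1382.15
-1 [494.57 259.57  87.3    0.99] 0.22
-1 [494.57 259.57  87.3    0.99] 0.22
-1 [494.57 259.57  87.3    0.99] 0.22
-1 [ 489.11  244.15 -934.95    7.28] 912.33
65 [495.4 259.2  65. ] r px*6 121.5
70 [495.3 259.2  70. ] r px*6 123.9
75 [495.3 259.3  75. ] r px*6 126.4
80 [495.3 259.4  80. ] r px*6 129.0
85 [495.3 259.5  85. ] r px*6 131.7
[259.7, 105.5]
```

```bash
cat >> h.py <<'E'
def overlay(c,axis,foot,fn,box,k,gain=1.6,circ=((0,13),(24,19),(28,19),(80,12)),col=(0,255,0)):
    x0,y0,x1,y1=box
    I=cv2.resize(c["color"][y0:y1,x0:x1,::-1],None,fx=k,fy=k,interpolation=cv2.INTER_CUBIC)
    I=np.clip(I.astype(float)*gain,0,255).astype(np.uint8)
    for z,r in circ:
        pts=np.array([proj(c,[axis[0]+r*np.cos(a),axis[1]+r*np.sin(a),foot+z]) for a in np.linspace(0,6.283,60)])
        cv2.polylines(I,[((pts-[x0,y0]+.5)*k).astype(int)],True,col,1)
    cv2.imwrite(f"pics/{fn}.png",I)
E
python3 - <<'E'
from h import *
c=pickle.load(open("w4.pkl","rb"))
e=c["s"]["eef_pos"]
overlay(c,e[:2],e[2]-51.8,"w4h",(210,180,310,310),5)
E
```

```text
(no output)
```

View pics/w4h.png

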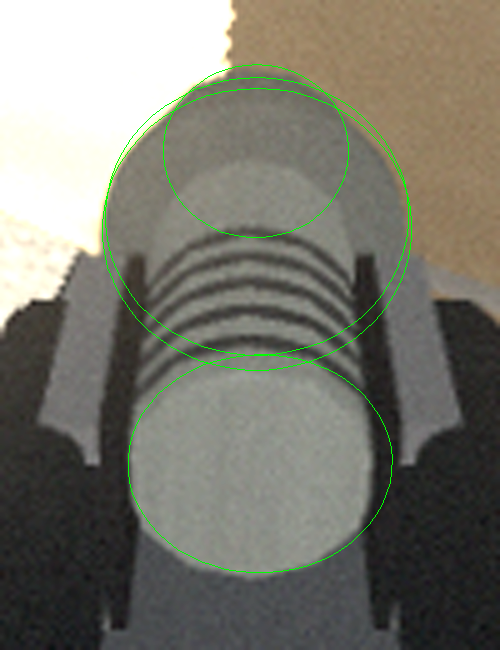

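Call:
{"method": "arm_command", "body": {
  "plan": [
    [0, 0.0012, -0.0366, 0, 0],
    [0, 0.0011, -0.0366, 0, 0],
    [0, 0, 0, 0, 0],
    [0, 0, 0, 0, 0],
    [0, 0, 0, 0, 0]
  ]
}}

```text
time_s: 7.38
eef_pos: [493.9, 260.2, 181.0]
ee_rot: [-0.151, -0.691, -0.151, 0.691]
force: [-0.0, -0.9, -1.5]
grip_width: 0.261
```

Run:
```python
from h import *
c=cap("wrist","w5"); e=c["s"]["eef_pos"];print(e,c["s"]["force"],c["s"]["joints"])
pickle.dump(c,open("w5.pkl","wb"))
overlay(c,e[:2],e[2]-51.8,"w5c",(190,100,330,240),5)
s=cap("scene","s5"); overlay(s,e[:2],e[2]-51.8,"s5c",(90,180,260,340),4,1.2)
t=cap("top","t5")
```

```text
[493.9455815  260.20730207 180.97197933] [-0.0278939  -0.94839221 -1.47511989] [2.74995323e-01 4.27767009e-01 1.46939432e+00 1.32651303e-05
 1.24460270e+00 1.41410458e+00]
```

View pics/w5c.png

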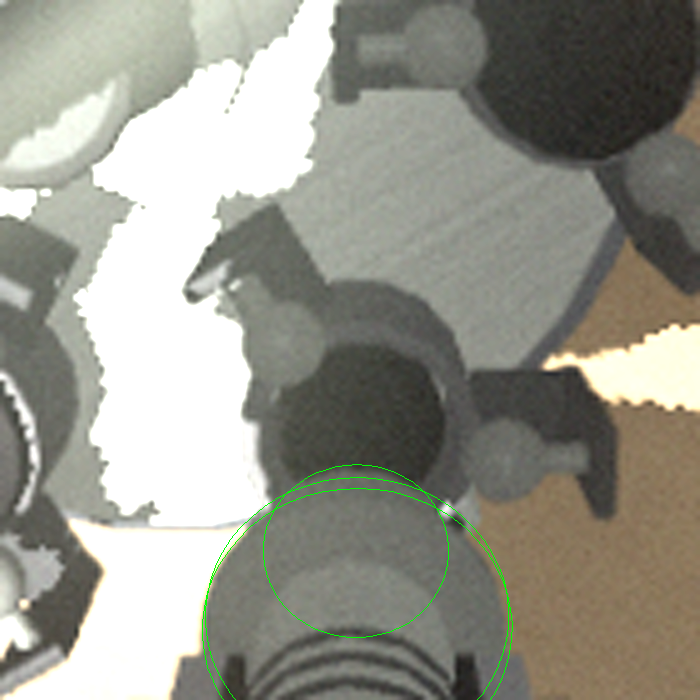

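View pics/s5c.png

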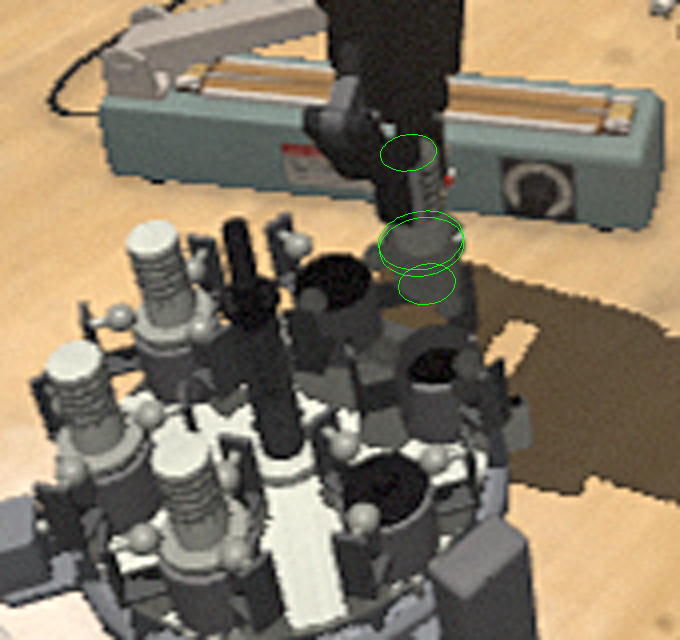

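Run:
```python
from h import *
c=pickle.load(open("w5.pkl","rb")); off=np.array([190,100])
for p,a in [((285,345),.99),((505,458),.99-2.0944)]:
    u=np.array(p)/5+off-.4
    for z in (79,87,95): print(z,(atz(c,u,z)[:2]-24*np.array([np.cos(a),np.sin(a)])).round(1))
s=cap("scene");t=cap("top")
I=cv2.resize(t["color"][150:230,130:230,::-1],None,fx=7,fy=7,interpolation=cv2.INTER_CUBIC);cv2.imwrite("pics/t5c.png",I)
```

```text
79 [492.3 258.4]
87 [494.2 258.8]
95 [496.  259.3]
79 [492.3 257.2]
87 [494.2 259. ]
95 [496.2 260.9]
```

View pics/t5c.png

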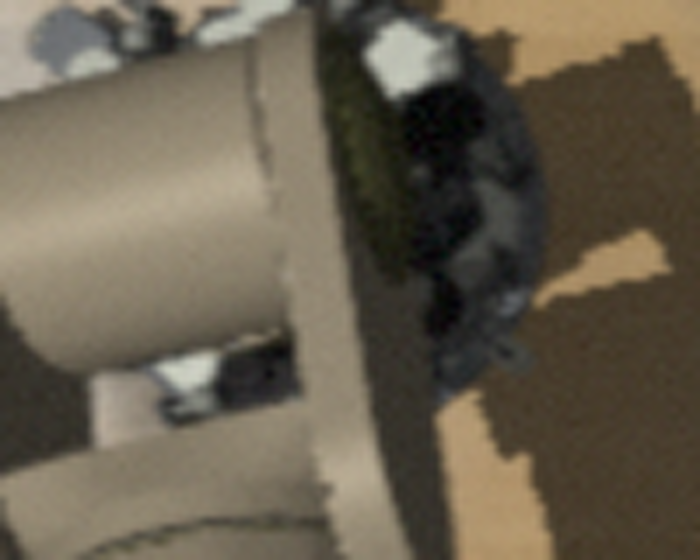

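Call:
{"method": "arm_command", "body": {
  "plan": [
    [0.015, 0.001, 0, 0, 0],
    [0.014, 0, 0, 0, 0],
    [0, 0, 0, 0, 0],
    [0, 0, 0, 0, 0]
  ]
}}

```text
time_s: 8.12
eef_pos: [495.0, 259.6, 151.9]
ee_rot: [0.151, 0.691, 0.152, -0.691]
force: [0.3, 0.1, -1.0]
grip_width: 0.26
```

Run:
```python
from h import *
c=cap("wrist"); e=c["s"]["eef_pos"];print(e,c["s"]["force"])
overlay(c,e[:2],e[2]-51.8,"w6c",(190,100,330,240),5,1.6,((24,19),(28,19),(0,15)))
s=cap("scene"); overlay(s,e[:2],e[2]-51.8,"s6c",(140,200,260,300),6,1.4,((0,15),(24,19),(28,19)))
```

```text
[495.01187606 259.59237115 151.86721737] [ 0.32980063  0.11108733 -0.95584049]
```

View pics/s6c.png

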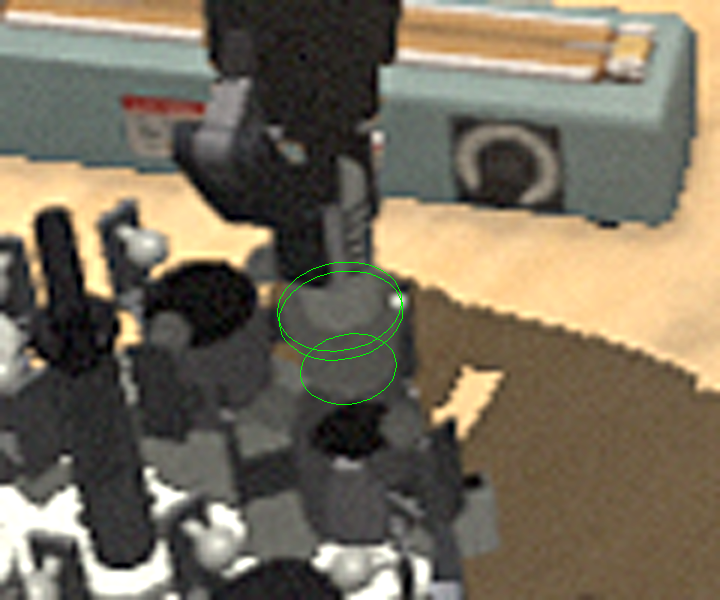

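View pics/w6c.png

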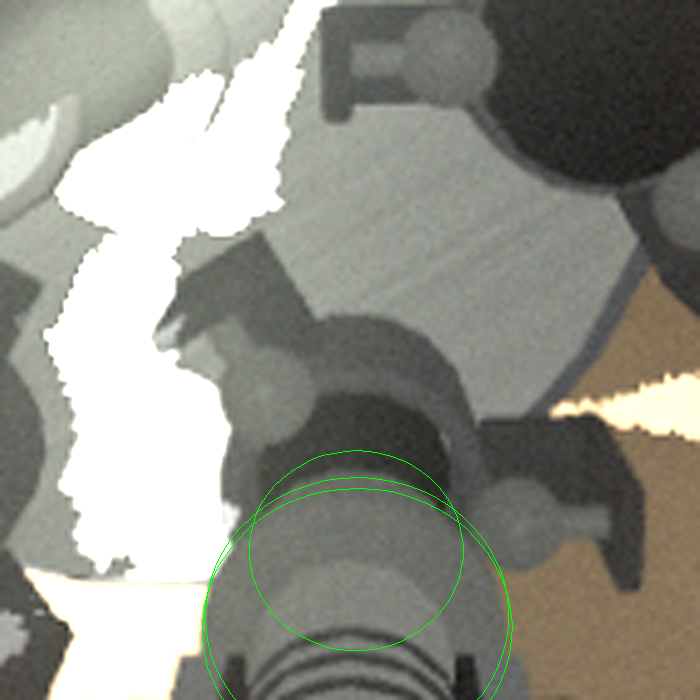

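Run:
```python
from h import *
c=cap("wrist"); off=np.array([190,100]); print(c["s"]["eef_pos"],c["s"]["force"])
for p,a in [((265,395),.99),((520,522),.99-2.0944)]:
    u=np.array(p)/5+off-.4
    for z in (79,87,95): print(z,(atz(c,u,z)[:2]-24*np.array([np.cos(a),np.sin(a)])).round(1))
```

```text
[495.13545582 259.63897708 152.2142327 ] [ 0.20161831 -0.0031142  -1.18935743]
79 [491.9 259.1]
87 [494.  259.5]
95 [496.2 260. ]
79 [492.1 256.5]
87 [494.4 258.6]
95 [496.6 260.7]
```

Call:
{"method": "arm_command", "body": {
  "plan": [
    [0.006, 0, 0.0004, 0, 0],
    [0.006, 0, 0, 0, 0],
    [0.006, 0, 0, 0, 0],
    [0, 0, 0, 0, 0]
  ]
}}

```text
time_s: 8.78
eef_pos: [494.3, 259.3, 133.2]
ee_rot: [-0.152, -0.69, -0.151, 0.691]
force: [0.3, -0.1, -1.3]
grip_width: 0.259
```

Call:
{"method": "arm_command", "body": {
  "plan": [
    [0.002, 0, 0, 0, 0],
    [0.002, 0, 0, 0, 0],
    [0, 0, 0, 0, 0]
  ]
}}

```text
time_s: 9.15
eef_pos: [494.5, 259.3, 129.7]
ee_rot: [-0.151, -0.691, -0.151, 0.691]
force: [0.1, 0.2, -1.4]
grip_width: 0.263
```

Call:
{"method": "arm_command", "body": {
  "plan": [
    [0.0015, 0, 0, 0, 0],
    [0.0015, 0, 0, 0, 0],
    [0, 0, 0, 0, 0]
  ]
}}

```text
time_s: 9.52
eef_pos: [494.5, 259.3, 126.7]
ee_rot: [-0.151, -0.691, -0.151, 0.691]
force: [0.4, -0.2, -1.9]
grip_width: 0.255
```

Call:
{"method": "arm_command", "body": {
  "plan": [
    [0.001, 0, 0, 0, 0],
    [0.001, 0, 0, 0, 0],
    [0, 0, 0, 0, 0]
  ]
}}

```text
time_s: 9.9
eef_pos: [494.5, 259.4, 124.7]
ee_rot: [-0.152, -0.691, -0.151, 0.691]
force: [0.3, 0.5, -1.4]
grip_width: 0.258
```

Call:
{"method": "arm_command", "body": {
  "plan": [
    [0.001, 0, 0, 0, 0],
    [0.001, 0, 0, 0, 0],
    [0, 0, 0, 0, 0]
  ]
}}

```text
time_s: 10.28
eef_pos: [494.7, 259.4, 122.9]
ee_rot: [0.151, 0.691, 0.151, -0.69]
force: [0.1, -0.7, -0.0]
grip_width: 0.258
```

Call:
{"method": "arm_command", "body": {
  "plan": [
    [0.001, 0, 0, 0, 0],
    [0.001, 0, 0, 0, 0],
    [0, 0, 0, 0, 0]
  ]
}}

```text
time_s: 10.65
eef_pos: [494.8, 259.5, 121.0]
ee_rot: [0.151, 0.691, 0.152, -0.69]
force: [1.3, 0.7, 1.9]
grip_width: 0.256
```

Call:
{"method": "arm_command", "body": {
  "plan": [
    [0.001, 0, 0, 0, 0],
    [0, 0, 0, 0, 0]
  ]
}}

```text
time_s: 10.9
eef_pos: [494.5, 259.5, 119.7]
ee_rot: [-0.151, -0.691, -0.152, 0.691]
force: [2.2, 1.2, 2.1]
grip_width: 0.256
```

Call:
{"method": "arm_command", "body": {
  "plan": [
    [0.001, 0, 0, 0, 0],
    [0, 0, 0, 0, 0]
  ]
}}

```text
time_s: 11.15
eef_pos: [494.3, 259.3, 118.5]
ee_rot: [-0.151, -0.69, -0.151, 0.691]
force: [1.9, 0.3, 0.2]
grip_width: 0.261
```

Call:
{"method": "arm_command", "body": {
  "plan": [
    [0.001, 0, 0, 0, 0],
    [0, 0, 0, 0, 0]
  ]
}}

```text
time_s: 11.4
eef_pos: [494.4, 259.3, 117.6]
ee_rot: [-0.151, -0.691, -0.151, 0.691]
force: [0.9, 1.1, 0.2]
grip_width: 0.261
```

Call:
{"method": "arm_command", "body": {
  "plan": [
    [0.001, 0, 0, 0, 0],
    [0, 0, 0, 0, 0]
  ]
}}

```text
time_s: 11.65
eef_pos: [494.4, 259.4, 116.6]
ee_rot: [-0.152, -0.691, -0.151, 0.691]
force: [1.5, 0.3, 1.4]
grip_width: 0.259
```

Call:
{"method": "arm_command", "body": {
  "plan": [
    [0.001, 0, 0, 0, 0],
    [0, 0, 0, 0, 0]
  ]
}}

```text
time_s: 11.9
eef_pos: [494.5, 259.3, 115.7]
ee_rot: [-0.151, -0.691, -0.151, 0.691]
force: [0.9, -0.1, 1.1]
grip_width: 0.26
```

Call:
{"method": "arm_command", "body": {
  "plan": [
    [0.001, 0, 0, 0, 0],
    [0, 0, 0, 0, 0]
  ]
}}

```text
time_s: 12.15
eef_pos: [494.5, 259.4, 114.6]
ee_rot: [-0.151, -0.691, -0.151, 0.691]
force: [0.1, 0.7, 1.3]
grip_width: 0.26
```

Call:
{"method": "arm_command", "body": {
  "plan": [
    [0.001, 0, 0, 0, 0],
    [0, 0, 0, 0, 0]
  ]
}}

```text
time_s: 12.4
eef_pos: [494.5, 259.4, 113.6]
ee_rot: [-0.152, -0.691, -0.151, 0.691]
force: [0.4, 0.6, 0.9]
grip_width: 0.253
```

Call:
{"method": "arm_command", "body": {
  "plan": [
    [0.001, 0, 0, 0, 0],
    [0, 0, 0, 0, 0]
  ]
}}

```text
time_s: 12.65
eef_pos: [494.5, 259.3, 112.6]
ee_rot: [-0.151, -0.691, -0.151, 0.691]
force: [0.9, 0.4, 0.3]
grip_width: 0.259
```

Call:
{"method": "arm_command", "body": {
  "plan": [
    [0.001, 0, 0, 0, 0],
    [0, 0, 0, 0, 0]
  ]
}}

```text
time_s: 12.9
eef_pos: [494.4, 259.3, 111.5]
ee_rot: [-0.151, -0.691, -0.151, 0.691]
force: [0.6, 1.3, -1.0]
grip_width: 0.258
```

Call:
{"method": "arm_command", "body": {
  "plan": [
    [0.001, 0, 0, 0, 0],
    [0, 0, 0, 0, 0]
  ]
}}

```text
time_s: 13.15
eef_pos: [494.4, 259.3, 110.5]
ee_rot: [-0.152, -0.691, -0.151, 0.691]
force: [0.7, 1.5, -1.2]
grip_width: 0.258
```

Run:
```python
from h import *
c=cap("wrist"); e=c["s"]["eef_pos"];print(e,c["s"]["force"])
overlay(c,e[:2],e[2]-51.8,"w7c",(190,140,330,300),4,1.6)
s=cap("scene"); overlay(s,e[:2],e[2]-51.8,"s7c",(150,220,240,310),7,1.4)
```

```text
[494.43747519 259.32620489 110.53921235] [ 0.68097672  1.49524139 -1.17409486]
```

View pics/s7c.png

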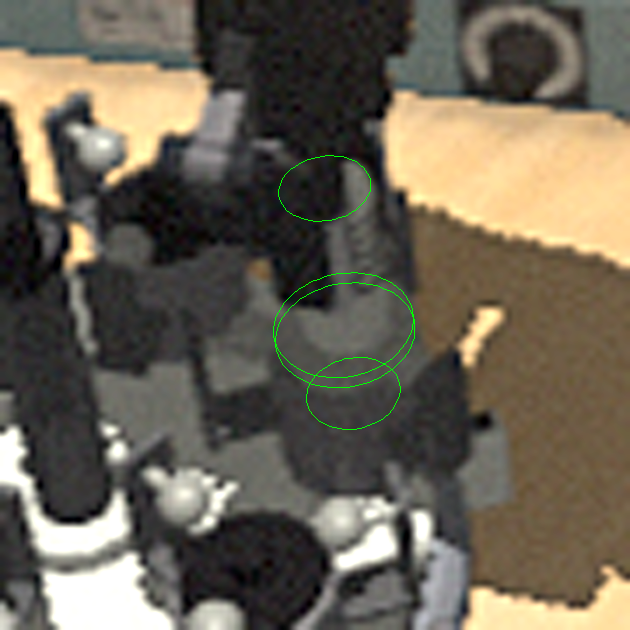

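View pics/w7c.png

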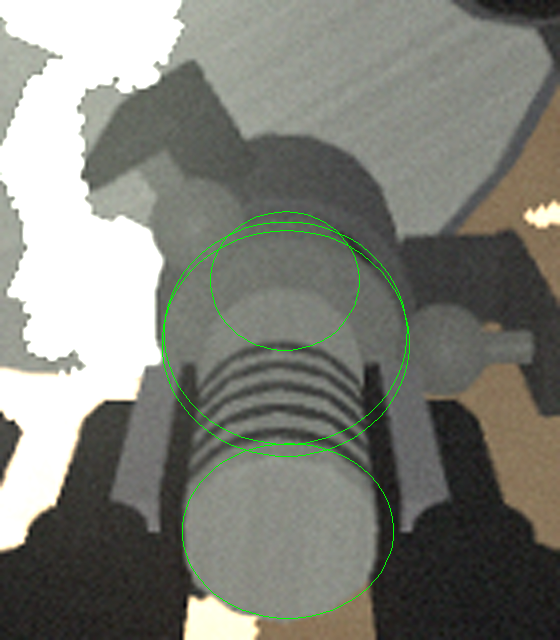

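Call:
{"method": "arm_command", "body": {
  "plan": [
    [0.0005, 0, 0, 0, 0],
    [0, 0, 0, 0, 0]
  ]
}}

```text
time_s: 13.5
eef_pos: [494.5, 259.3, 110.3]
ee_rot: [-0.151, -0.691, -0.151, 0.691]
force: [1.9, 1.9, -0.5]
grip_width: 0.257
```

Call:
{"method": "arm_command", "body": {
  "plan": [
    [0.0005, 0, 0, 0, 0],
    [0, 0, 0, 0, 0]
  ]
}}

```text
time_s: 13.75
eef_pos: [494.5, 259.3, 109.8]
ee_rot: [-0.151, -0.691, -0.151, 0.691]
force: [0.9, 0.4, -0.5]
grip_width: 0.259
```

Call:
{"method": "arm_command", "body": {
  "plan": [
    [0.0005, 0, 0, 0, 0],
    [0, 0, 0, 0, 0]
  ]
}}

```text
time_s: 14.0
eef_pos: [494.5, 259.3, 109.3]
ee_rot: [-0.151, -0.691, -0.151, 0.691]
force: [1.6, 0.8, -0.5]
grip_width: 0.256
```

Call:
{"method": "arm_command", "body": {
  "plan": [
    [0.0005, 0, 0, 0, 0],
    [0, 0, 0, 0, 0]
  ]
}}

```text
time_s: 14.25
eef_pos: [494.5, 259.3, 108.7]
ee_rot: [-0.151, -0.691, -0.151, 0.691]
force: [0.7, 1.1, -0.2]
grip_width: 0.26
```

Call:
{"method": "arm_command", "body": {
  "plan": [
    [0.0005, 0, 0, 0, 0],
    [0, 0, 0, 0, 0]
  ]
}}

```text
time_s: 14.5
eef_pos: [494.5, 259.3, 108.3]
ee_rot: [-0.152, -0.691, -0.151, 0.691]
force: [0.1, 0.9, -0.4]
grip_width: 0.259
```

Call:
{"method": "arm_command", "body": {
  "plan": [
    [0.0005, 0, 0, 0, 0],
    [0, 0, 0, 0, 0]
  ]
}}

```text
time_s: 14.75
eef_pos: [494.5, 259.4, 107.9]
ee_rot: [0.151, 0.691, 0.151, -0.691]
force: [0.2, -0.0, 1.9]
grip_width: 0.257
```

Call:
{"method": "arm_command", "body": {
  "plan": [
    [0.0005, 0, 0, 0, 0],
    [0, 0, 0, 0, 0]
  ]
}}

```text
time_s: 15.0
eef_pos: [494.6, 259.4, 107.3]
ee_rot: [0.151, 0.691, 0.151, -0.691]
force: [-0.6, -0.7, 3.4]
grip_width: 0.259
```

Call:
{"method": "arm_command", "body": {
  "plan": [
    [0.0004, 0, 0, 0, 0],
    [0, 0, 0, 0, 0]
  ]
}}

```text
time_s: 15.25
eef_pos: [494.6, 259.4, 106.9]
ee_rot: [0.151, 0.691, 0.151, -0.691]
force: [-0.5, 1.0, 3.2]
grip_width: 0.255
```

Call:
{"method": "arm_command", "body": {
  "plan": [
    [0.0005, 0, 0, 0, 0],
    [0, 0, 0, 0, 0]
  ]
}}

```text
time_s: 15.5
eef_pos: [494.6, 259.4, 106.7]
ee_rot: [0.152, 0.691, 0.151, -0.691]
force: [0.0, -0.2, 4.7]
grip_width: 0.261
```

Call:
{"method": "arm_command", "body": {
  "plan": [
    [0.0005, 0, 0, 0, 0],
    [0, 0, 0, 0, 0]
  ]
}}

```text
time_s: 15.75
eef_pos: [494.8, 259.4, 106.6]
ee_rot: [0.152, 0.691, 0.151, -0.69]
force: [-0.9, -0.2, 8.8]
grip_width: 0.261
```

Call:
{"method": "arm_command", "body": {
  "plan": [
    [0.0005, 0, 0, 0, 0],
    [0, 0, 0, 0, 0]
  ]
}}

```text
time_s: 16.0
eef_pos: [494.9, 259.4, 106.5]
ee_rot: [0.152, 0.691, 0.152, -0.69]
force: [-2.2, 0.7, 12.7]
grip_width: 0.257
```

Call:
{"method": "arm_command", "body": {
  "plan": [
    [0.0005, 0, 0, 0, 0],
    [0, 0, 0, 0, 0]
  ]
}}

```text
time_s: 16.25
eef_pos: [495.1, 259.5, 106.5]
ee_rot: [0.152, 0.691, 0.152, -0.69]
force: [-3.1, -1.0, 14.0]
grip_width: 0.255
```

Call:
{"method": "arm_command", "body": {
  "plan": [
    [0, 0, 0, 0, 0],
    [0, 0, 0, 0, 0]
  ]
}}

```text
time_s: 16.5
eef_pos: [495.1, 259.5, 106.5]
ee_rot: [0.152, 0.691, 0.152, -0.69]
force: [-2.8, -1.3, 14.9]
grip_width: 0.259
```

Run:
```python
from h import *
c=cap("wrist"); e=c["s"]["eef_pos"];print(e,c["s"]["force"])
overlay(c,e[:2],e[2]-51.8,"w8c",(190,140,330,300),4,1.6)
s=cap("scene"); overlay(s,e[:2],e[2]-51.8,"s8c",(150,220,240,310),7,1.4,circ=())
```

```text
[495.07701731 259.49469168 106.48869897] [-2.7962286  -1.26753053 14.85422314]
```

View pics/w8c.png

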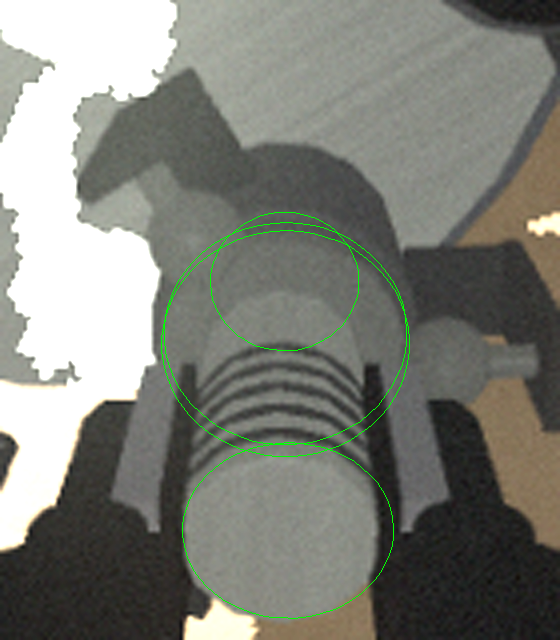

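View pics/s8c.png

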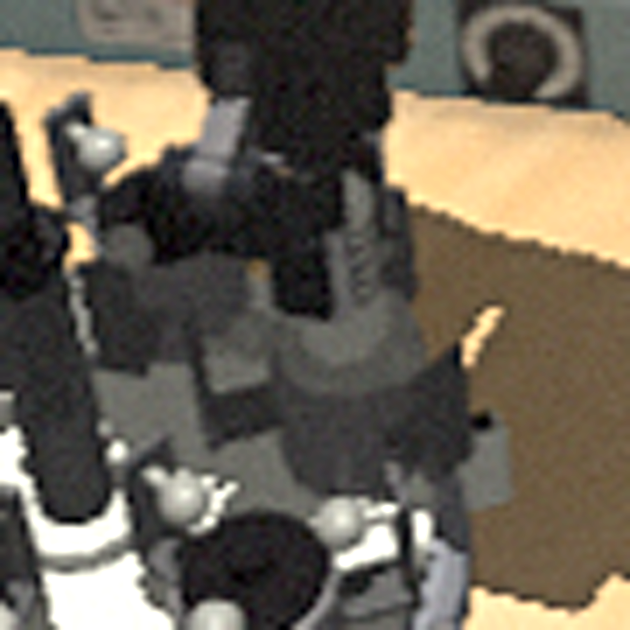

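Call:
{"method": "arm_command", "body": {
  "plan": [
    [0, 0, 0, 0, 0.6],
    [0, 0, 0, 0, 0.6],
    [0, 0, 0, 0, 0.6],
    [0, 0, 0, 0, 0.6]
  ]
}}

```text
time_s: 17.1
eef_pos: [494.4, 259.3, 104.7]
ee_rot: [-0.151, -0.691, -0.151, 0.691]
force: [0.3, 0.3, -0.8]
grip_width: 0.599
```

Run:
```python
from h import *
c=cap("wrist"); e=c["s"]["eef_pos"];print(e,c["s"]["force"])
pickle.dump(c,open("w9.pkl","wb"))
overlay(c,[494.6,259.4],54.7+2.5,"w9c",(190,140,330,300),4,1.6)
```

```text
[494.43554524 259.31346455 104.66676461] [ 0.25953782  0.29261788 -0.75117919]
```

View pics/w9c.png

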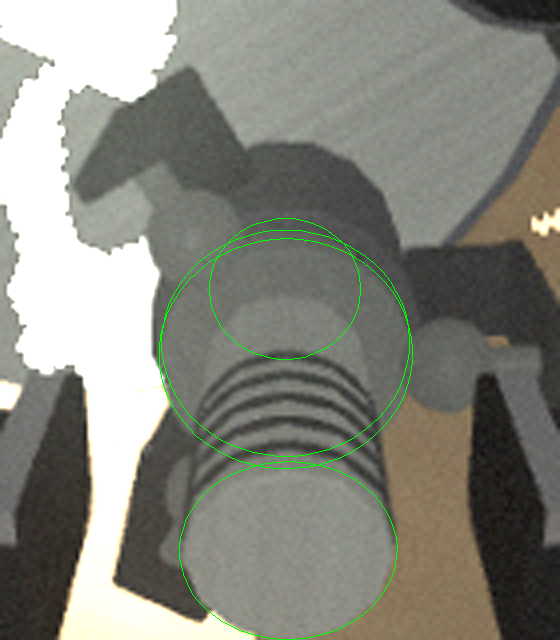

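Call:
{"method": "arm_command", "body": {
  "plan": [
    [-0.01, 0, 0, 0, 0.6],
    [-0.03, 0, 0, 0, 0.6],
    [-0.04, 0, 0, 0, 0.6],
    [-0.045, 0, 0, 0, 0.6],
    [0, -0.0208, -0.0331, 0, 0.6],
    [0, -0.0208, -0.0331, 0, 0.6],
    [0, 0, 0, -0.17, 0.6],
    [0, 0, 0, -0.17, 0.6],
    [0, 0, 0, -0.17, 0.6],
    [0, 0, 0, -0.17, 0.6],
    [0, 0, 0, -0.17, 0.6],
    [0, 0, 0, -0.17, 0.6]
  ]
}}

```text
time_s: 18.65
eef_pos: [537.2, 324.9, 230.7]
ee_rot: [0.471, 0.528, 0.471, -0.527]
force: [-0.8, -0.2, -0.3]
grip_width: 0.594
```

Call:
{"method": "arm_command", "body": {
  "plan": [
    [0, 0, 0, -0.17, 0.6],
    [0, 0, 0, -0.17, 0.6],
    [0, 0, 0, -0.17, 0.6],
    [0, 0, 0, -0.17, 0.6],
    [0, 0, 0, -0.17, 0.6],
    [0, 0, 0, -0.17, 0.6],
    [0, 0, 0, -0.09, 0.6],
    [0, 0, 0, 0, 0.6],
    [0, 0, 0, 0, 0.6]
  ]
}}

```text
time_s: 19.77
eef_pos: [537.2, 324.9, 230.2]
ee_rot: [0.678, 0.203, 0.677, -0.203]
force: [0.4, 0.0, 0.2]
grip_width: 0.602
```

Run:
```python
from h import *
c=cap("wrist","w10"); e=c["s"]["eef_pos"];print(e,c["s"]["force"],c["s"]["joints"]);print(rot(c["s"]["ee_rot"]).round(3))
pickle.dump(c,open("w10.pkl","wb"))
for d in ctrl.place_of("wrist","knob"): print(d["score"],d["uv"],atz(c,d["uv"],160))
```

```text
[537.24044876 324.85067875 230.22890446] [0.37548529 0.02668761 0.23229674] [ 3.57527345e-01  5.46075899e-01  1.15636810e+00 -1.33713267e-05
  1.43885827e+00 -6.31694964e-01]
[[ 0.     0.549  0.836]
 [ 0.     0.836 -0.549]
 [-1.     0.     0.   ]]
0.56 [260.1, 203.7] [537.37546875 324.88170564 160.        ]
```

View pics/w10.png

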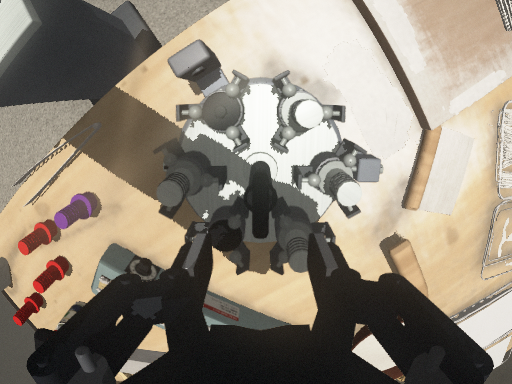

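Run:
```python
from h import *
c=pickle.load(open("w10.pkl","rb"))
x0,y0,k=210,140,6
I=cv2.resize(c["color"][y0:250,x0:330,::-1],None,fx=k,fy=k,interpolation=cv2.INTER_CUBIC)
I=np.clip(I.astype(float)*2.5,0,255).astype(np.uint8)
Rt=rot(c["s"]["ee_rot"])
for z in(175,145):
    pts=[]
    for a,b in [(6,23),(6,-23),(-6,-23),(-6,23)]:
        p=np.array([537.2,324.9,0])+a*Rt[:,1]+b*Rt[:,2]; p[2]=z; pts.append((proj(c,p)-[x0,y0]+.5)*k)
    cv2.polylines(I,[np.array(pts).astype(int)],True,(0,255,0),1)
cv2.imwrite("pics/w10c.png",I)
```

```text
(no output)
```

View pics/w10c.png

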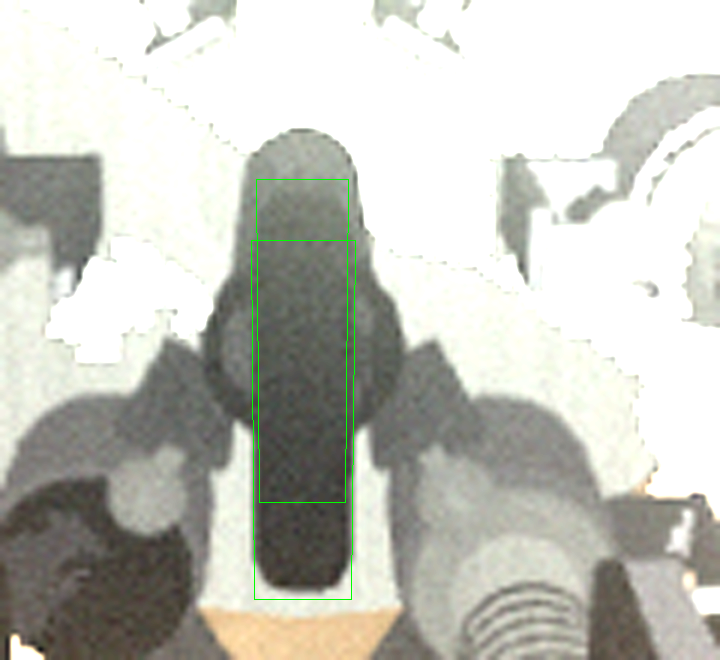

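Call:
{"method": "arm_command", "body": {
  "plan": [
    [0.03, 0, 0, 0, 0.6],
    [0.03, 0, 0, 0, 0.6],
    [0.0212, 0, 0, 0, 0.6],
    [0, 0, 0, 0, 0.3],
    [0, 0, 0, 0, 0.3],
    [0, 0, 0, 0, 0],
    [0, 0, 0, 0, 0],
    [0, 0, 0, 0, 0],
    [0, 0, 0, 0, 0],
    [0, 0, 0, 0, 0]
  ],
  "squeeze": 50
}}

```text
time_s: 21.12
eef_pos: [537.7, 325.0, 150.1]
ee_rot: [0.678, 0.203, 0.677, -0.202]
force: [-1.0, -0.5, 6.5]
grip_width: 0.128
```

Run:
```python
from h import *
c=cap("wrist","w11"); s=c["s"];print(s["eef_pos"],s["force"],s["wrist_torque"],s["grip_width"]);print(rot(s["ee_rot"]).round(3)[:,1])
```

```text
[537.71986716 325.01726476 150.08653156] [-0.95942826 -0.48176108  6.53679036] [-0.14577574  0.17130695 -0.16987861] 0.12819978954513359
[0.548 0.836 0.002]
```

View pics/w11.png

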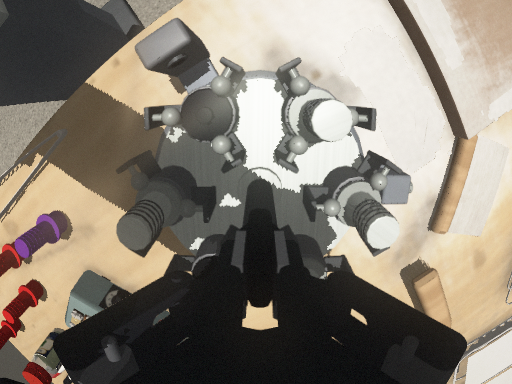

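Call:
{"method": "arm_command", "body": {
  "plan": [
    [0, 0, 0, 0.06, 0],
    [0, 0, 0, 0.12, 0],
    [0, 0, 0, 0.13, 0],
    [0, 0, 0, 0.13, 0],
    [0, 0, 0, 0.13, 0],
    [0, 0, 0, 0.13, 0],
    [0, 0, 0, 0.13, 0],
    [0, 0, 0, 0.12, 0],
    [0, 0, 0, 0.1, 0],
    [0, 0, 0, 0, 0],
    [0, 0, 0, 0, 0]
  ]
}}

```text
time_s: 22.55
eef_pos: [539.0, 325.7, 150.1]
ee_rot: [0.486, 0.517, 0.484, -0.512]
force: [8.1, 4.0, 1.8]
grip_width: 0.13
```

Run:
```python
from h import *
c=cap("wrist","w12"); s=c["s"];print(s["eef_pos"],s["force"],s["wrist_torque"],s["grip_width"]);y=rot(s["ee_rot"])[:,1];print(y,np.degrees(np.arctan2(y[1],y[0])))
```

```text
[539.00600169 325.66525607 150.13513398] [8.07943804 3.97544194 1.78221641] [ 0.5848339  -0.96927343 -0.10294591] 0.1301329143861572
[ 0.99822813 -0.05923855  0.00560331] -3.3961605695517574
```

View pics/w12.png

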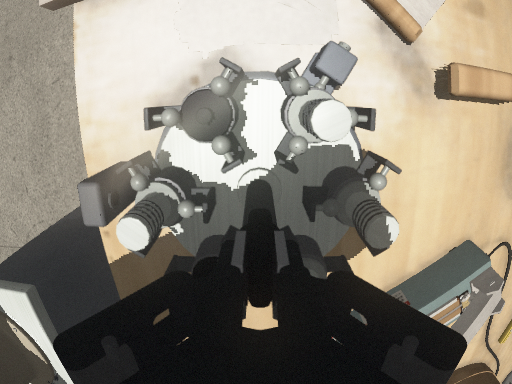

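Call:
{"method": "arm_command", "body": {
  "plan": [
    [0, 0, 0, 0, 0.5],
    [0, 0, 0, 0, 0.5],
    [0, 0, 0, 0, 0.5],
    [0, 0, 0, 0, 0.6],
    [-0.01, 0, 0, 0, 0.6],
    [-0.04, 0, 0, 0, 0.6],
    [-0.04, 0, 0, 0, 0.6],
    [0, 0, 0, 0, 0.6],
    [0, 0, 0, 0, 0.6]
  ]
}}

```text
time_s: 23.72
eef_pos: [537.0, 324.7, 238.3]
ee_rot: [-0.485, -0.514, -0.485, 0.515]
force: [0.4, 0.4, 0.2]
grip_width: 0.599
```

Run:
```python
from h import *
c=cap("wrist","w13"); s=c["s"];print(s["eef_pos"],s["force"],s["grip_width"]);y=rot(s["ee_rot"])[:,1];print(y)
pickle.dump(c,open("w13.pkl","wb"))
```

```text
[537.01085768 324.74842398 238.29847891] [0.37465235 0.38472923 0.22333683] 0.5994470548073974
[ 9.98257666e-01 -5.90008173e-02 -7.32050030e-04]
```

View pics/w13.png

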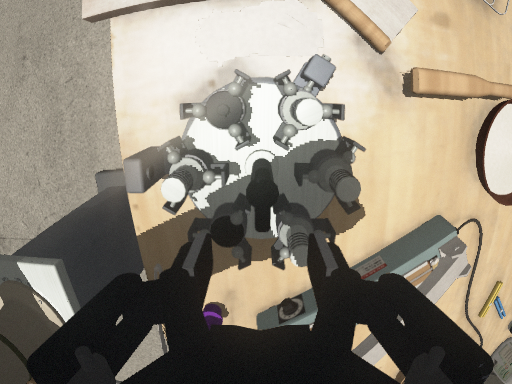

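Call:
{"method": "arm_command", "body": {
  "plan": [
    [-0.03, 0, 0, 0, 0.6],
    [-0.03, 0, 0, 0, 0.6],
    [0, -0.01, 0.05, 0, 0.6],
    [0, -0.01, 0.05, 0, 0.6],
    [0, -0.01, 0.05, 0, 0.6],
    [0, -0.01, 0.05, 0, 0.6],
    [0, -0.01, 0.05, 0, 0.6],
    [0, -0.01, 0.05, 0, 0.6],
    [0, -0.01, 0.05, 0, 0.6],
    [0, 0, 0, 0, 0.6],
    [0, 0, 0, 0, 0.6]
  ]
}}

```text
time_s: 25.15
eef_pos: [446.7, -20.0, 298.2]
ee_rot: [-0.485, -0.514, -0.485, 0.515]
force: [0.4, 0.2, -0.5]
grip_width: 0.595
```

Run:
```python
from h import *
s=cap("scene","s14");t=cap("top","t14"); print(s["s"]["eef_pos"],s["s"]["force"])
A=cv2.resize(s["color"][215:360,80:240,::-1],None,fx=4,fy=4,interpolation=cv2.INTER_CUBIC)
cv2.imwrite("pics/s14c.png",A)
T0=cv2.imread("pics/top0.png")
f=lambda I:cv2.resize(I[135:240,130:215],None,fx=4.5,fy=4.5,interpolation=cv2.INTER_CUBIC)
cv2.imwrite("pics/t14c.png",np.hstack([f(T0),f(t["color"][:,:,::-1])]))
cx=np.array([537.1,324.8])
for a in (-3.4+180,):
    p=cx+78*np.array([np.cos(np.radians(a)),np.sin(np.radians(a))]); print("expected pocket",p)
overlay(s,p,57.2,"s14o",(80,215,240,360),4,1.0)
```

```text
[446.67991034 -20.01896419 298.2070413 ] [ 0.37354582  0.20108115 -0.46807295]
expected pocket [459.23729342 329.42589714]
```

View pics/s14o.png

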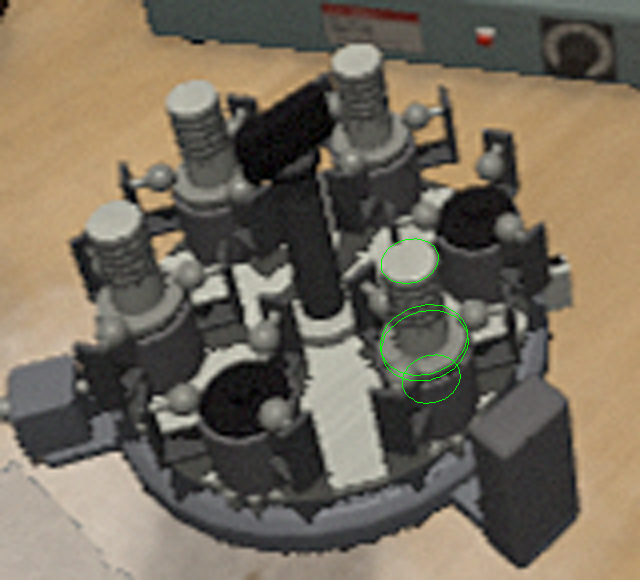

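View pics/t14c.png

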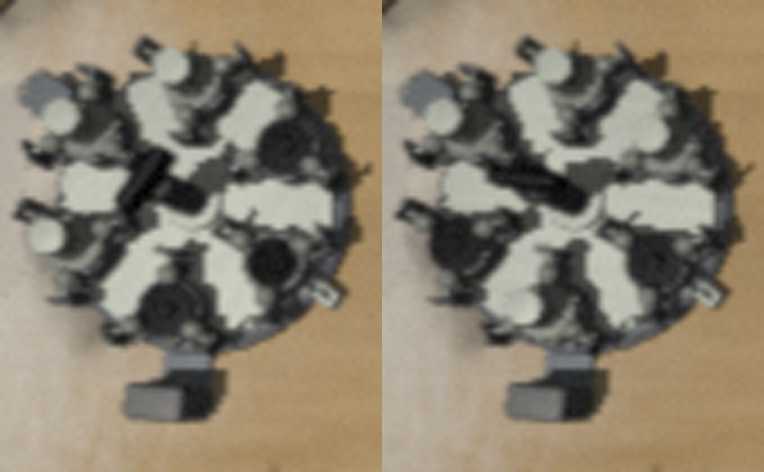

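View pics/s14.png

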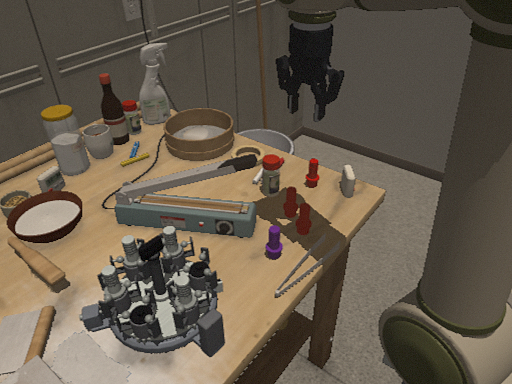

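The steel can sits latched at scene (185,290), beside the reader block, and the overlay at the latched height fits it. The wheel's spokes line up with the start picture one click on. The spice jar, timer and coloured cans have not moved, and the gripper is clear.

Run:
```python
from rig import ctrl
print(ctrl.finish_job()); print(ctrl.sense()["time_s"])
```

```text
the job is handed in; nothing more can be done
None
the job is handed in; nothing more can be done
```

The can is in the front pocket, pressed past its catches onto the stop. The wheel is turned one click clockwise, so the loaded pocket stands at the reader block. I handed the job in at about 25 s.

- **Pressing:** the collar met the catches with the can's foot at about 71 mm. The force stayed low past them, then rose steeply at about 55 mm, 16 mm lower, as described for the hard stop. The last wrist reading was 14.9 N, so about 16 N on the can allowing for its weight and sensor bias.
- **Latched:** after letting go, the wrist picture fitted an upright can about 2.5 mm above the stop, which matches a latched can.
- **Turning:** the tool turned 60.2° while holding the knob. After release, the top picture shows the spokes lined up as at the start, one pocket further on. The can was upright in the scene picture.
- **Surroundings:** the spice jar, timer, and red and purple cans looked unmoved in the last scene picture. The gripper was clear of everything.

Two things were uncertain:
- **Catch force:** I felt only about 3 to 5 N going past the catches, below the 8 N upper figure. I read the force only at the end of each small step, so I could have missed a peak.
- **Knob side force:** about 9 N of sideways force showed while the knob was held after the turn. It was gone after release.

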